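# Move the dried glasses from the drying rack to the serving tray, in reverse order

## Task

The upturned glasses on the white drying rack were washed one after another, the one at the rack's black end last, and the tray is served from its black-handle end. Move all four glasses to the round wooden tray, one centred on each cork place and still upside down, in reverse order: the glass nearest the rack's black end goes to the place farthest from the tray's black handle, the next one to the next place, and so on. Set them down gently without dropping or tipping any.

Things in the scene. Friction and masses are not known exactly. Their poses are not given: they have to be found in the camera images.
- glass_amber: amber tinted drinking glass with fine ribs, standing upside down (closed foot up, mouth down), 75 mm tall, 50 mm across at the mouth (below) narrowing evenly to 42 mm near the top, about 0.14 kg. Origin: centre of the mouth plane, at the underside; z up along its axis. At the start it stands on the mat of its own colour.
- mat_amber: amber drip mat, 62 x 78 mm, 3 mm thick, fixed on the drying rack under the amber glass. It stays there and keeps showing where that glass stood. Origin: centre of its underside; its x axis runs along the rack.
- glass_green: green tinted drinking glass with fine ribs, standing upside down (closed foot up, mouth down), 75 mm tall, 50 mm across at the mouth (below) narrowing evenly to 42 mm near the top, about 0.14 kg. Origin: centre of the mouth plane, at the underside; z up along its axis. At the start it stands on the mat of its own colour.
- mat_green: green drip mat, 62 x 78 mm, 3 mm thick, fixed on the drying rack under the green glass. It stays there and keeps showing where that glass stood. Origin: centre of its underside; its x axis runs along the rack.
- glass_blue: blue tinted drinking glass with fine ribs, standing upside down (closed foot up, mouth down), 75 mm tall, 50 mm across at the mouth (below) narrowing evenly to 42 mm near the top, about 0.14 kg. Origin: centre of the mouth plane, at the underside; z up along its axis. At the start it stands on the mat of its own colour.
- mat_blue: blue drip mat, 62 x 78 mm, 3 mm thick, fixed on the drying rack under the blue glass. It stays there and keeps showing where that glass stood. Origin: centre of its underside; its x axis runs along the rack.
- glass_red: red tinted drinking glass with fine ribs, standing upside down (closed foot up, mouth down), 75 mm tall, 50 mm across at the mouth (below) narrowing evenly to 42 mm near the top, about 0.14 kg. Origin: centre of the mouth plane, at the underside; z up along its axis. At the start it stands on the mat of its own colour.
- mat_red: red drip mat, 62 x 78 mm, 3 mm thick, fixed on the drying rack under the red glass. It stays there and keeps showing where that glass stood. Origin: centre of its underside; its x axis runs along the rack.
- rack: white drying rack, fixed, 300 x 100 mm, its top 20 mm above the worktop, with one black bar (110 mm long, 30 mm high) across its +x end. Origin: centre, at worktop level; x along the row towards the black end, z up. The four mats lie on it in any colour order, centred at x = -105, -35, 35, 105 mm, y = 0; the mats' tops are 23 mm above the worktop. Its heading may be anything.
- tray: round dark wooden serving tray, fixed, 300 mm across, rim 22 mm high, with one black handle block at its +x end, just outside the rim. Origin: centre, at worktop level; x along the row towards the black handle, z up. Four round pale cork places, 58 mm across, in a straight row at x = -99, -33, 33, 99 mm, y = 0; their tops are 13 mm above the worktop. Its heading may be anything.

How it is judged:
At the end, for the whole second after the job is handed in: Each glass stands upside down on the cork place that reverses its place on the rack (rack x -105, -35, 35, 105 mm, shown by its mat, goes to tray x 99, 33, -33, -99 mm), within 12 mm along and across the row, on the cork (height within 4 mm), upright within 0.1 rad, released and at rest (((x of mat_amber in the frame of rack between -0.135 and -0.075 m and x of glass_amber in the frame of tray between 0.087 and 0.111 m) or (x of mat_amber in the frame of rack between -0.065 and -0.005 m and x of glass_amber in the frame of tray between 0.021 and 0.045 m) or (x of mat_amber in the frame of rack between 0.005 and 0.065 m and x of glass_amber in the frame of tray between -0.045 and -0.021 m) or (x of mat_amber in the frame of rack between 0.075 and 0.135 m and x of glass_amber in the frame of tray between -0.111 and -0.087 m)) and y of glass_amber in the frame of tray between -0.012 and 0.012 m and z of glass_amber in the frame of tray between 0.009 and 0.017 m and angle between each of glass_amber, glass_green, glass_blue, glass_red's own z axis and vertical below 0.1 rad and linear speed of each of glass_amber, glass_green, glass_blue, glass_red below 0.02 m/s and angular speed of each of glass_amber, glass_green, glass_blue, glass_red below 0.2 rad/s and ((x of mat_green in the frame of rack between -0.135 and -0.075 m and x of glass_green in the frame of tray between 0.087 and 0.111 m) or (x of mat_green in the frame of rack between -0.065 and -0.005 m and x of glass_green in the frame of tray between 0.021 and 0.045 m) or (x of mat_green in the frame of rack between 0.005 and 0.065 m and x of glass_green in the frame of tray between -0.045 and -0.021 m) or (x of mat_green in the frame of rack between 0.075 and 0.135 m and x of glass_green in the frame of tray between -0.111 and -0.087 m)) and y of glass_green in the frame of tray between -0.012 and 0.012 m and z of glass_green in the frame of tray between 0.009 and 0.017 m and ((x of mat_blue in the frame of rack between -0.135 and -0.075 m and x of glass_blue in the frame of tray between 0.087 and 0.111 m) or (x of mat_blue in the frame of rack between -0.065 and -0.005 m and x of glass_blue in the frame of tray between 0.021 and 0.045 m) or (x of mat_blue in the frame of rack between 0.005 and 0.065 m and x of glass_blue in the frame of tray between -0.045 and -0.021 m) or (x of mat_blue in the frame of rack between 0.075 and 0.135 m and x of glass_blue in the frame of tray between -0.111 and -0.087 m)) and y of glass_blue in the frame of tray between -0.012 and 0.012 m and z of glass_blue in the frame of tray between 0.009 and 0.017 m and ((x of mat_red in the frame of rack between -0.135 and -0.075 m and x of glass_red in the frame of tray between 0.087 and 0.111 m) or (x of mat_red in the frame of rack between -0.065 and -0.005 m and x of glass_red in the frame of tray between 0.021 and 0.045 m) or (x of mat_red in the frame of rack between 0.005 and 0.065 m and x of glass_red in the frame of tray between -0.045 and -0.021 m) or (x of mat_red in the frame of rack between 0.075 and 0.135 m and x of glass_red in the frame of tray between -0.111 and -0.087 m)) and y of glass_red in the frame of tray between -0.012 and 0.012 m and z of glass_red in the frame of tray between 0.009 and 0.017 m); the robot touches nothing.
It fails at once if a glass is tipped over (angle between any of glass_amber, glass_green, glass_blue, glass_red's own z axis and vertical above 0.7 rad).
It fails at once if a glass is dropped (falls free, more than about 25 mm) ((linear speed of glass_amber above 0.7 m/s and contact force between glass_amber and the fingers below 0.01 N) or (linear speed of glass_green above 0.7 m/s and contact force between glass_green and the fingers below 0.01 N) or (linear speed of glass_blue above 0.7 m/s and contact force between glass_blue and the fingers below 0.01 N) or (linear speed of glass_red above 0.7 m/s and contact force between glass_red and the fingers below 0.01 N)).
It also fails if it takes over 112 s, if anything falls off the work surface, if the arm or the gripper's body presses on something with over 40 N, if the wrist force passes 120 N, or if a joint passes its speed limit or range.

## Robot

A 6-joint arm with a two-finger parallel gripper is mounted at the origin on the work surface. World frame = base frame: x ahead of the robot, y to its left, z up, the work surface at z = 0. Lengths are in m, angles in rad, forces in N, time in s.
With the tool pointing down it reaches from about 0.35 to 0.975 m from the base axis. Payload 4.9 kg.
Tool frame: the origin (TCP) lies on the centre line of the jaws, within the pads' length; the fingertips stand 8 mm ahead of it and the grasp point (between the pads) lies 11 mm behind it; z points along the fingers, y is the direction in which the jaws open and shut (so a half turn about z gives the same grasp; the last joint's range is limited). The gripper opens to 85 mm and grips with 20 to 120 N. Pads are 22 mm wide; open, the fingers measure 114 mm over their backs; the gripper's body (76 mm by 85 mm) begins 54 mm behind the grasp point. The pads swing forward as they close: fully open they stand 13 mm farther back than shut.
Start: joints at [1.147, 0.053, 1.613, -0, 1.476, -0.119], TCP at [0.188, 0.596, 0.239] pointing down, gripper open.
Joint ranges: [-3.01, 3.01], [-1.01, 2.22], [0.06, 2.58], [-1.02, 4.17], [0.09, 2.62], [-3.14, 3.14]. Speed limits (rad/s): [2.57, 2.57, 3.14, 3.14, 3.14, 3.14].

## Interface

Orientations are given as a unit quaternion [w, x, y, z].
In Python, from plant import manip gives the robot as it stands.
- The arm moves only by the tool step_arm, never from a script. Its argument "deltas" is a list of rows, each a list of 7 numbers: the shift along the tool's x, y, z in m, then the turn, a rotation vector about the tool's x, y, z in rad, then the gripper command: -1 is fully open, 1 is shut, values between are in proportion. In form: [[dx, dy, dz, ax, ay, az, hand], ...]. A call has 1 to 20 rows; each row is the pose to reach, as a shift and turn from the pose commanded when the call began, along the tool's axes at that moment; what a row does not reach only later rows make up. A row lasts 1/10 s, in which the tool goes at most 50 mm and 8.59 degrees, less where a joint would pass 70% of its speed; a pose out of reach is approached as far as the arm can. A call with a gripper value outside its range is refused whole. The fingers move at their own pace and stop on an object; the grip force is fixed at half the most. Time passes only in rows, so rows that repeat a pose let the fingers close. It gives the time, the measured TCP pose, the force and the opening at its end, in the units of the state.
- manip.state(): the state, without advancing time (a new reading comes with each control period).
- manip.grab_frame(name): name is "scene" or "top"; returns the picture (480x640x3 uint8, red, green, blue); there is no depth.
- manip.get_calibration(name): a dict with "fov_y" (degrees; the focal length in pixels is half the picture's height over the tangent of half this angle, whatever the lens; pixels are square), "cx", "cy" (the principal point, pixels), "dist_coeffs" ([k1, k2, p1, p2, k3] as OpenCV has them; the pictures are not rectified), "R" (3x3) and "t" (3): a world point X has camera coordinates R X + t. Camera axes: x right, y down, z forward; pixel columns grow to the right and rows downward; lengths in m; the calibration is good to about 2 mm. A picture is of the moment at which its call begins. get_calibration takes no time and is no camera call.
- manip.job_done(): hands the job in, once; it reports no verdict.
The state is a dict: "time": time; "joint_pos": joint angles; "joint_vel": joint speeds; "joint_efforts": joint torques, N m; "tool_pos": TCP position; "tool_rot": TCP orientation; "contact_force": force on the tool from outside, world axes, zero at the start; "ft_torque": the same for the moment, N m; "gripper_width": opening from 0.0 (shut) to 1.0 (fully open).
Only numpy, scipy, OpenCV 4.12 (cv2) and the standard library are available. Lean on these libraries where they do the work, as an engineer would, in place of code of your own. Each camera call takes 0.05 s, during which the arm holds its last target.

## Working session

There is one attempt and no reset: what is moved stays moved. The work goes in short steps, Python scripts to look and compute and a tool call to move; the robot and the scene stay as the last step left them, time stands still between calls to the robot, and variables do not carry over. Pictures are saved under pics/ and viewed, and the job is handed in when it is done.

Besides the shell and the picture viewer there is one more tool, called as name([rows], argument=value, ...), one row to a line, values as JSON. step_arm: Moves the arm, as the interface text tells. Its arguments: {"type":"object","properties":{"deltas":{"type":"array"}},"required":["deltas"]}

```bash
mkdir -p pics; ls
python3 - <<'E'
from plant import manip
import cv2
for n in("scene","top"):
    cv2.imwrite(f"pics/{n}0.png",manip.grab_frame(n)[:,:,::-1]); print(manip.get_calibration(n))
print(manip.state())
E
```

```text
pics
{'fov_y': 46.94265212305956, 'cx': 326.989814051768, 'cy': 238.8288289863635, 'dist_coeffs': array([0.01019599, 0.        , 0.        , 0.        , 0.        ]), 'R': array([[-0.73008579,  0.68322865, -0.01316667],
       [ 0.37588252,  0.38542116, -0.84271161],
       [-0.57069   , -0.62020089, -0.53820422]]), 't': array([ 0.41122449, -0.14641141,  1.35540033])}
{'fov_y': 49.524916864517024, 'cx': 316.047830579927, 'cy': 241.23351365157436, 'dist_coeffs': array([-0.15297177,  0.        ,  0.        ,  0.        ,  0.        ]), 'R': array([[-0.00883445, -0.99994174, -0.00620171],
       [-0.99706712,  0.00928021, -0.07596727],
       [ 0.0760204 ,  0.00551239, -0.99709103]]), 't': array([-0.0226739 ,  0.53360356,  1.03296502])}
{'time': 0.1, 'joint_pos': array([ 1.14700042e+00,  5.33248054e-02,  1.61415401e+00, -3.81188489e-06,
        1.47600330e+00, -1.19006100e-01]), 'joint_vel': array([ 0.00128798, -0.0020674 , -0.00412685,  0.00050612, -0.00191698,
        0.00021221]), 'joint_efforts': array([-1.86866496e-04, -3.94902277e+01, -3.71363282e+01, -1.34017832e-04,
        3.99437413e-03, -2.00754749e-05]), 'tool_pos': array([0.18733497, 0.59568887, 0.23816649]), 'tool_rot': array([-2.51436707e-04,  1.51805467e-01,  9.88409939e-01, -9.10657644e-04]), 'contact_force': array([ 0.3479793 , -0.45760469, -0.58986111]), 'ft_torque': array([0.02318262, 0.06972164, 0.01879061]), 'gripper_width': 1.0010984792227777}
```

View pics/scene0.png

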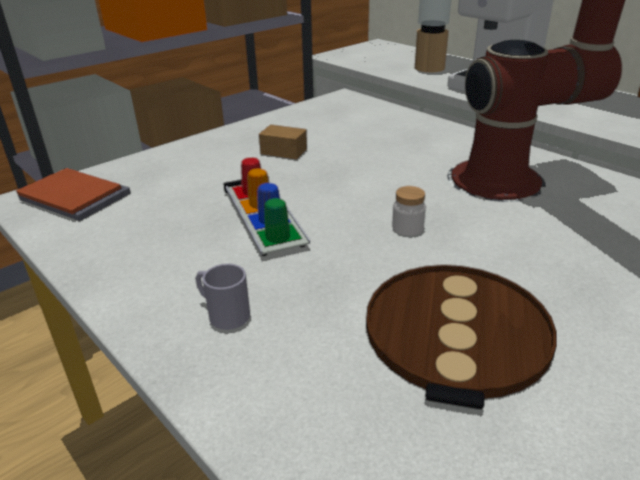

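View pics/top0.png

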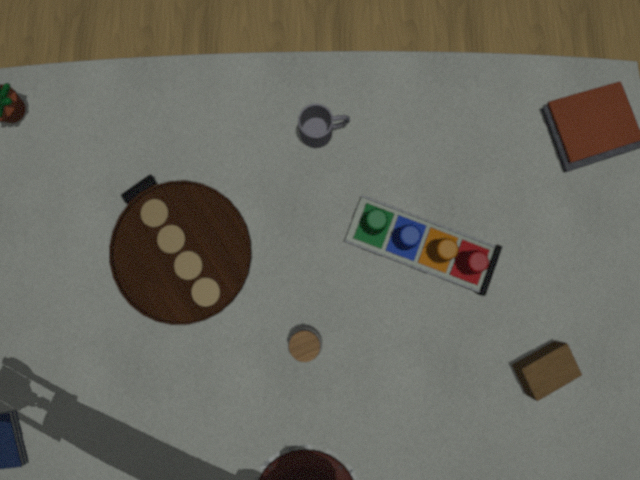

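```bash
cat > h.py <<'E'
import numpy as np,cv2
from plant import manip
def cal(n):
    c=manip.get_calibration(n); f=240/np.tan(np.radians(c['fov_y']/2))
    K=np.array([[f,0,c['cx']],[0,f,c['cy']],[0,0,1]]); return K,c['dist_coeffs'],c['R'],c['t']
def ray(n,px,z):
    K,d,R,t=cal(n); u=cv2.undistortPoints(np.array(px,float).reshape(-1,1,2),K,d).reshape(-1,2)
    D=np.c_[u,np.ones(len(u))]@R; C=-R.T@t
    return (C+D*((z-C[2])/D[:,2:]))
def proj(n,X):
    K,d,R,t=cal(n); return cv2.projectPoints(np.array(X,float).reshape(-1,3),cv2.Rodrigues(R)[0],t,K,d)[0].reshape(-1,2)
E
python3 - <<'E'
from h import *
print(-cal('top')[2].T@cal('top')[3])
T=cv2.imread('pics/top0.png');S=cv2.imread('pics/scene0.png')
cv2.imwrite('pics/topz.png',cv2.resize(T[185:305,335:515],None,fx=4,fy=4,interpolation=2))
cv2.imwrite('pics/scz.png',cv2.resize(S[145:265,210:330],None,fx=5,fy=5,interpolation=2))
for n,I in(('top',T),('scene',S)):
    h=cv2.cvtColor(I,cv2.COLOR_BGR2HSV)
    m=cv2.inRange(h,(8,40,110),(30,160,255)); m[:, :90 if n=='top' else 430]=0
    if n=='top': m[:,260:]=0; m[330:]=0; m[:100]=0
    else: m[:,500:]=0; m[:260]=0;m[400:]=0
    k,l,st,c=cv2.connectedComponentsWithStats(m)
    for i in range(1,k):
        if st[i,4]>150:
            cn=cv2.findContours((l==i).astype('uint8'),0,1)[0][0]
            P=ray(n,cn.reshape(-1,2),.013); (cx,cy),r=cv2.minEnclosingCircle(P[:,:2].astype('float32'))
            print(n,c[i].round(1),st[i,4],ray(n,c[i],.013)[0].round(4),'d',2*r)
E
```

```text
[ 0.45331185 -0.03331865  1.07035594]
top [153.8 212.6] 492 [0.5969 0.31   0.013 ] d 0.054039742797613144
top [170.7 238.6] 528 [0.5422 0.2731 0.013 ] d 0.054685451090335846
top [187.7 265. ] 548 [0.4874 0.2366 0.013 ] d 0.05515670403838158
top [205.1 291.8] 568 [0.4324 0.2001 0.013 ] d 0.05561450868844986
scene [459.5 285.5] 564 [0.4311 0.2017 0.013 ] d 0.06127693131566048
scene [458.4 309.1] 660 [0.4859 0.2385 0.013 ] d 0.06109331175684929
scene [457.1 335.6] 785 [0.5407 0.2753 0.013 ] d 0.06059778854250908
scene [455.7 365.7] 953 [0.5956 0.3122 0.013 ] d 0.06055501848459244
```

View pics/topz.png

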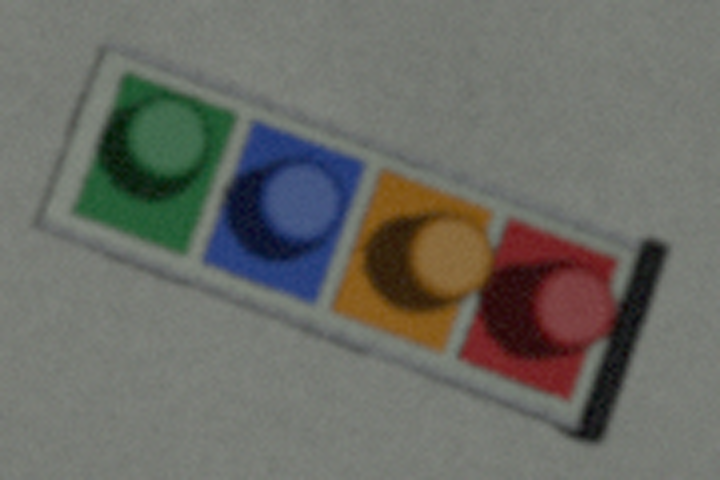

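View pics/scz.png

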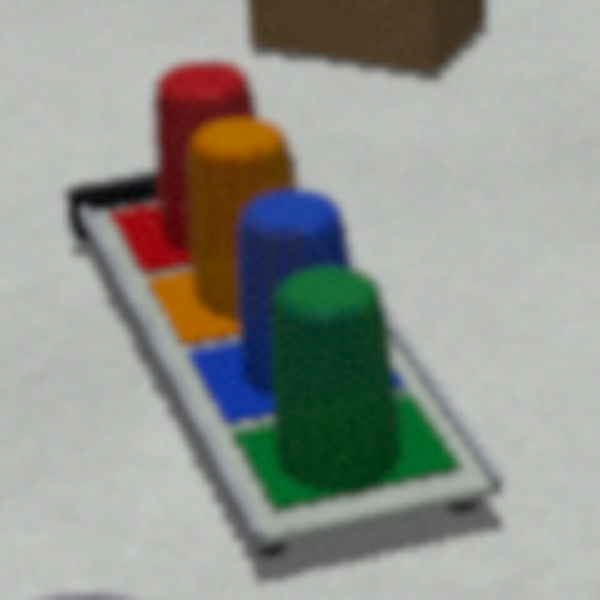

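Run:
```python
from h import *
T=cv2.imread('pics/top0.png')
h=cv2.cvtColor(T,cv2.COLOR_BGR2HSV)
m=(h[:,:,1]>70).astype('uint8'); m[:185]=0;m[310:]=0;m[:,:340]=0;m[:,510:]=0
hr={'green':(50,80),'blue':(100,125),'amber':(10,25),'red':(165,180)}
for n,(a,b) in hr.items():
    q=m*((h[:,:,0]>=a)&(h[:,:,0]<=b))
    q=q.astype('uint8')
    k,l,st,c=cv2.connectedComponentsWithStats(q); i=1+st[1:,4].argmax()
    r=cv2.minAreaRect(cv2.findContours((l==i).astype('uint8'),0,1)[0][0])
    B=cv2.boxPoints(r); W=ray('top',B,.023)[:,:2]
    print(n,st[i,4],'sat',np.percentile(h[:,:,1][l==i],[5,25,50,75]),'rect c',ray('top',r[0],.023)[0].round(4),[round(float(np.linalg.norm(W[j]-W[j-1])),4) for j in(0,1)], 'edge ang',np.degrees(np.arctan2(*(W[1]-W[0])[::-1])).round(1),np.degrees(np.arctan2(*(W[2]-W[1])[::-1])).round(1))
# disc centres by eye from zoom x4
D={'green':(167,138),'blue':(301,201),'amber':(453,259),'red':(575,305)}
for n,p in D.items():
    px=(335+(p[0]-1.5)/4,185+(p[1]-1.5)/4); print(n,px,ray('top',px,.098)[0].round(4))
S={'green':(328,293),'blue':(291,215),'amber':(239,140),'red':(204,84)}
for n,p in S.items():
    px=(210+(p[0]-2)/5,145+(p[1]-2)/5); print('scene',n,ray('scene',px,.098)[0].round(4))
# mat corners by eye from topzoom
for n,p in {'green':[(124,73),(235,117),(188,253),(75,212)],'blue':[(252,123),(363,163),(316,302),(203,262)],'amber':[(379,170),(490,209),(445,352),(333,312)],'red':[(508,219),(616,257),(573,401),(460,357)]}.items():
    W=ray('top',[(335+(x-1.5)/4,185+(y-1.5)/4) for x,y in p],.023); print('mat',n,W.mean(0).round(4),[round(float(np.linalg.norm(W[j]-W[j-1])),4) for j in range(4)])
```

```text
green 1085 sat [ 93. 108. 143. 157.] rect c [ 0.5642 -0.144   0.023 ] [0.0594, 0.0761] edge ang -21.3 -111.2
blue 1133 sat [101.6 128.  163.  174. ] rect c [ 0.5388 -0.2092  0.023 ] [0.061, 0.0774] edge ang -21.3 -110.7
amber 1214 sat [110.65 150.   190.   205.  ] rect c [ 0.5117 -0.2785  0.023 ] [0.0724, 0.0781] edge ang -22.3 -111.2
red 443 sat [121.  141.  176.  187.5] rect c [ 0.4865 -0.3449  0.023 ] [0.069, 0.0727] edge ang -24.2 -112.6
green (376.375, 219.125) [ 0.5681 -0.1419  0.098 ]
blue (409.875, 234.875) [ 0.5378 -0.2048  0.098 ]
amber (447.875, 249.375) [ 0.5097 -0.2767  0.098 ]
red (478.375, 260.875) [ 0.4873 -0.3352  0.098 ]
scene green [ 0.5686 -0.1383  0.098 ]
scene blue [ 0.5384 -0.2001  0.098 ]
scene amber [ 0.5113 -0.2708  0.098 ]
scene red [ 0.4878 -0.3275  0.098 ]
mat green [ 0.564  -0.1443  0.023 ] [0.0753, 0.0607, 0.0735, 0.0607]
mat blue [ 0.5387 -0.209   0.023 ] [0.0753, 0.0602, 0.075, 0.0608]
mat amber [ 0.5135 -0.2743  0.023 ] [0.0763, 0.0605, 0.0768, 0.0608]
mat red [ 0.4884 -0.3399  0.023 ] [0.0749, 0.0596, 0.0772, 0.0627]
```

The top view shows the rack with green, blue, amber and red from left to right, and the black bar at the red end (zoom ~640,340). The tray's black handle is at upper left (140,188). The corks are 66 mm apart and the mats 70 mm apart, which matches the given sizes. So red goes to -99, amber to -33, blue to 33 and green to 99.

```bash
cat >> h.py <<'E'
from scipy.spatial.transform import Rotation as Ro
G={'red':(.487,-.333),'amber':(.510,-.2745),'blue':(.5376,-.2032),'green':(.5678,-.1405)}
P={'red':(.4318,.2009),'amber':(.4867,.2376),'blue':(.5415,.2742),'green':(.5963,.3111)}
FR,FT=68.9,33.8
def down(phi): 
    a=np.radians(phi); return Ro.from_matrix(np.array([[np.cos(a),np.sin(a),0],[np.sin(a),-np.cos(a),0],[0,0,-1.]]))
def go(*wps):
    s=manip.state(); R=Ro.from_quat(np.roll(s['tool_rot'],-1)); p=s['tool_pos']
    print('t',round(float(s['time']),2),'pos',p.round(4),'w',round(float(s['gripper_width']),3),'F',s['contact_force'].round(1))
    for x,y,z,phi in wps:
        print('->',np.r_[R.inv().apply(np.array([x,y,z])-p),(R.inv()*down(phi)).as_rotvec()].round(4).tolist())
E
python3 - <<'E'
from h import *
go((.48,.26,.22,115),(*G['red'],.2,FR))
E
```

```text
t 0.1 pos [0.1873 0.5957 0.2382] w 1.001 F [ 0.3 -0.5 -0.6]
-> [-0.3799, -0.2324, 0.0185, -0.0019, 0.0006, 0.8297]
-> [-0.5646, -0.7959, 0.0395, -0.0016, 0.0014, 1.6343]
```

step_arm([
  [-0.04,-0.025,0.0,0,0,0.1,-1],
  [-0.08,-0.05,0.005,0,0,0.2,-1],
  [-0.12,-0.075,0.005,0,0,0.3,-1],
  [-0.16,-0.1,0.01,0,0,0.4,-1],
  [-0.2,-0.125,0.01,0,0,0.5,-1],
  [-0.24,-0.15,0.015,0,0,0.6,-1],
  [-0.28,-0.175,0.015,0,0,0.65,-1],
  [-0.32,-0.2,0.02,0,0,0.7,-1],
  [-0.36,-0.225,0.02,0,0,0.75,-1],
  [-0.38,-0.25,0.02,0,0,0.83,-1],
  [-0.4,-0.29,0.02,0,0,0.9,-1],
  [-0.415,-0.335,0.02,0,0,0.95,-1],
  [-0.43,-0.38,0.02,0,0,1.0,-1],
  [-0.445,-0.425,0.025,0,0,1.1,-1],
  [-0.46,-0.47,0.025,0,0,1.2,-1],
  [-0.475,-0.515,0.025,0,0,1.25,-1],
  [-0.49,-0.56,0.03,0,0,1.3,-1],
  [-0.505,-0.605,0.03,0,0,1.4,-1],
  [-0.52,-0.65,0.03,0,0,1.5,-1],
  [-0.53,-0.68,0.03,0,0,1.55,-1],
])

```text
time: 2.1
tool_pos: [0.4883, -0.2143, 0.2088]
tool_rot: [-0.0, 0.802, 0.598, -0.0]
contact_force: [0.1, 0.1, -0.1]
gripper_width: 1.0
```

Run:
```python
from h import *
go((*G['red'],.15,FR),(*G['red'],.053,FR))
```

```text
t 2.1 pos [ 0.4883 -0.2143  0.2088] w 1.0 F [ 0.1  0.1 -0.1]
-> [-0.1142, 0.0326, 0.0588, -0.0006, 0.0003, 0.0792]
-> [-0.1141, 0.0327, 0.1558, -0.0006, 0.0003, 0.0792]
```

step_arm([
  [-0.04,0.01,0.015,0,0,0.03,-1],
  [-0.08,0.02,0.03,0,0,0.06,-1],
  [-0.105,0.03,0.045,0,0,0.08,-1],
  [-0.114,0.0325,0.058,0,0,0.08,-1],
  [-0.114,0.0325,0.058,0,0,0.08,-1],
  [-0.114,0.0325,0.058,0,0,0.08,-1],
])

```text
time: 2.7
tool_pos: [0.4881, -0.329, 0.1508]
tool_rot: [-0.001, 0.823, 0.568, 0.0]
contact_force: [-0.3, -0.2, 0.4]
gripper_width: 0.997
```

Run:
```python
from h import *
go((*G['red'],.053,FR))
I=manip.grab_frame('top')[:,:,::-1]; J=manip.grab_frame('scene')[:,:,::-1]
cv2.imwrite('pics/a1.png',np.hstack([cv2.resize(I[170:330,380:540],(400,400)),cv2.resize(J[80:240,180:340],(400,400))]))
```

```text
t 2.7 pos [ 0.4881 -0.329   0.1508] w 0.997 F [-0.3 -0.2  0.4]
-> [-0.0043, 0.0005, 0.0978, -0.0014, -0.001, 0.005]
```

View pics/a1.png

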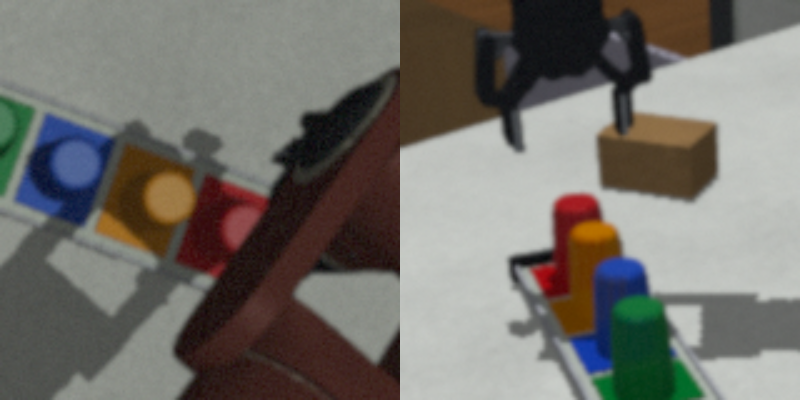

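In the scene view the open fingers (zoom ~515,145 and 622,125) straddle the row above the red glass. Descending now.

step_arm([
  [-0.004,0.0,0.02,0,0,0.005,-1],
  [-0.004,0.0005,0.04,0,0,0.005,-1],
  [-0.004,0.0005,0.06,0,0,0.005,-1],
  [-0.004,0.0005,0.08,0,0,0.005,-1],
  [-0.004,0.0005,0.09,0,0,0.005,-1],
  [-0.004,0.0005,0.098,0,0,0.005,-1],
  [-0.004,0.0005,0.098,0,0,0.005,-1],
  [-0.004,0.0005,0.098,0,0,0.005,-1],
  [-0.004,0.0005,0.098,0,0,0.005,-1],
])

```text
time: 3.7
tool_pos: [0.4881, -0.3345, 0.0546]
tool_rot: [0.001, 0.825, 0.565, 0.0]
contact_force: [0.3, 0.0, -0.5]
gripper_width: 1.001
```

Run:
```python
from h import *
go((*G['red'],.053,FR))
J=manip.grab_frame('scene')[:,:,::-1]
cv2.imwrite('pics/a2.png',cv2.resize(J[100:220,190:310],(600,600)))
```

```text
t 3.7 pos [ 0.4881 -0.3345  0.0546] w 1.001 F [ 0.3  0.  -0.5]
-> [0.001, -0.0016, 0.0016, 0.002, 0.0008, -0.0006]
```

View pics/a2.png

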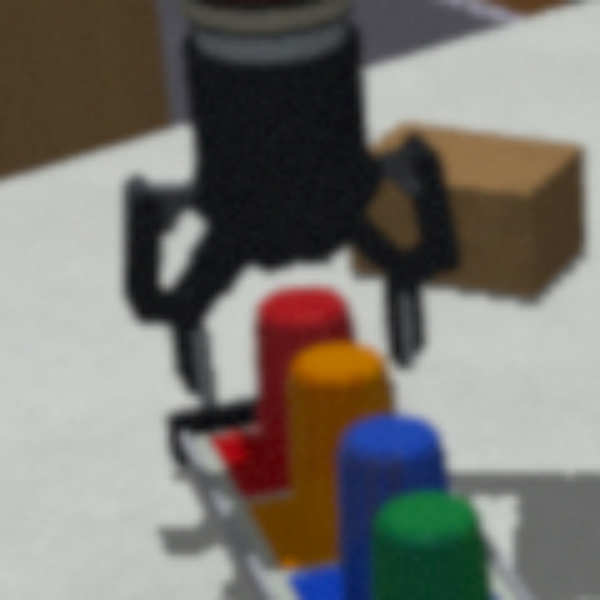

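step_arm([
  [0.001,-0.001,0.007,0,0,0,-1],
  [0.001,-0.001,0.007,0,0,0,-1],
  [0.001,-0.001,0.007,0,0,0,-0.3],
  [0.001,-0.001,0.007,0,0,0,-0.1],
  [0.001,-0.001,0.007,0,0,0,0.0],
  [0.001,-0.001,0.007,0,0,0,0.1],
  [0.001,-0.001,0.007,0,0,0,0.2],
  [0.001,-0.001,0.007,0,0,0,1],
  [0.001,-0.001,0.007,0,0,0,1],
  [0.001,-0.001,0.007,0,0,0,1],
  [0.001,-0.001,0.007,0,0,0,1],
])

```text
time: 4.85
tool_pos: [0.4872, -0.3331, 0.047]
tool_rot: [0.001, 0.825, 0.565, 0.0]
contact_force: [0.9, -0.0, 5.5]
gripper_width: 0.531
```

Run:
```python
from h import *
go((*G['red'],.16,FR))
J=manip.grab_frame('scene')[:,:,::-1]
cv2.imwrite('pics/a3.png',cv2.resize(J[100:220,190:310],(600,600)))
```

```text
t 4.85 pos [ 0.4872 -0.3331  0.047 ] w 0.531 F [ 0.9 -0.   5.5]
-> [-0.0, -0.0001, -0.113, 0.0011, 0.0005, -0.0007]
```

View pics/a3.png

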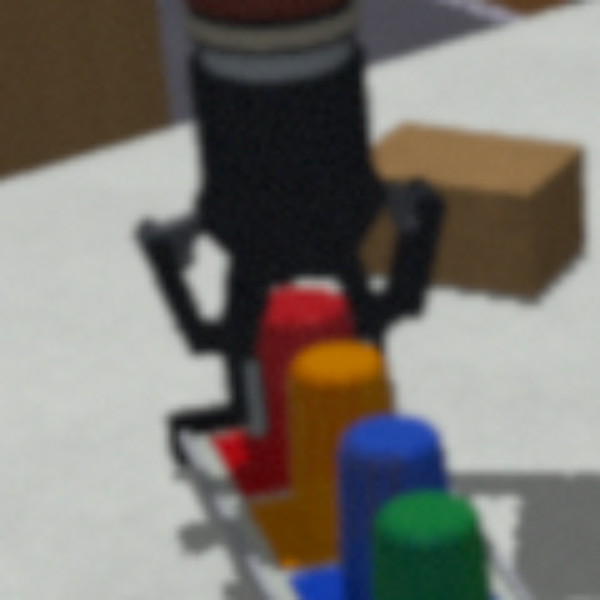

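Gripped at 45 mm opening, which fits the glass. Next I lift it and carry it over.

Run:
```python
from h import *
go((*P['red'],.16,FT))
```

```text
t 4.9 pos [ 0.4872 -0.3331  0.047 ] w 0.529 F [0.8 0.7 4.7]
-> [0.478, -0.2442, -0.1135, 0.0013, 0.0002, 0.6119]
```

step_arm([
  [0,0,-0.005,0,0,0,1],
  [0,0,-0.015,0,0,0,1],
  [0,0,-0.035,0,0,0,1],
  [0,0,-0.06,0,0,0,1],
  [0,0,-0.09,0,0,0,1],
  [0.01,-0.005,-0.11,0,0,0.02,1],
  [0.03,-0.015,-0.12,0,0,0.04,1],
  [0.06,-0.03,-0.12,0,0,0.08,1],
  [0.1,-0.05,-0.12,0,0,0.13,1],
  [0.14,-0.07,-0.12,0,0,0.18,1],
  [0.18,-0.09,-0.12,0,0,0.23,1],
  [0.22,-0.11,-0.12,0,0,0.28,1],
  [0.26,-0.13,-0.12,0,0,0.33,1],
  [0.3,-0.15,-0.12,0,0,0.38,1],
  [0.34,-0.17,-0.12,0,0,0.43,1],
  [0.38,-0.19,-0.12,0,0,0.48,1],
  [0.42,-0.215,-0.12,0,0,0.53,1],
  [0.45,-0.23,-0.12,0,0,0.58,1],
  [0.47,-0.24,-0.12,0,0,0.61,1],
  [0.478,-0.244,-0.12,0,0,0.612,1],
])

```text
time: 6.9
tool_pos: [0.4307, 0.2029, 0.1662]
tool_rot: [-0.0, 0.956, 0.292, -0.0]
contact_force: [-0.2, -0.7, -2.0]
gripper_width: 0.53
```

step_arm([
  [0,0,0,0,0,0,1],
  [0,0,0,0,0,0,1],
])

```text
time: 7.1
tool_pos: [0.4316, 0.2004, 0.1661]
tool_rot: [0.0, 0.957, 0.291, -0.0]
contact_force: [-0.1, 0.2, -0.9]
gripper_width: 0.529
```

Run:
```python
from h import *
go((*P['red'],.075,FT),(*P['red'],.037,FT))
I=manip.grab_frame('top')[:,:,::-1]; J=manip.grab_frame('scene')[:,:,::-1]
cv2.imwrite('pics/a4.png',np.hstack([cv2.resize(I[150:350,90:290],(400,400)),cv2.resize(J[190:390,360:560],(400,400))]))
```

```text
t 7.1 pos [0.4316 0.2004 0.1661] w 0.529 F [-0.1  0.2 -0.9]
-> [0.0005, -0.0003, 0.0911, 0.0004, 0.0007, -0.0001]
-> [0.0006, -0.0003, 0.1291, 0.0004, 0.0007, -0.0001]
```

View pics/a4.png

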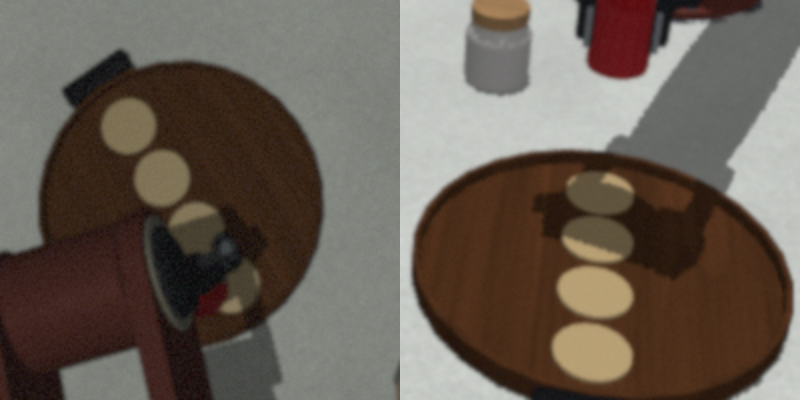

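The red glass hangs upright in the fingers (right zoom ~620,40) above the cork nearest the robot. Lowering to just above the cork for a check.

step_arm([
  [0,0,0.01,0,0,0,1],
  [0,0,0.03,0,0,0,1],
  [0,0,0.055,0,0,0,1],
  [0,0,0.08,0,0,0,1],
  [0,0,0.1,0,0,0,1],
  [0,0,0.11,0,0,0,1],
  [0,0,0.117,0,0,0,1],
  [0.0005,0,0.12,0,0,0,1],
  [0.0005,0,0.12,0,0,0,1],
  [0.0005,0,0.12,0,0,0,1],
])

```text
time: 8.2
tool_pos: [0.4329, 0.2016, 0.0473]
tool_rot: [0.0, 0.957, 0.291, 0.001]
contact_force: [0.5, 0.1, -2.3]
gripper_width: 0.53
```

Run:
```python
from h import *
go((*P['red'],.037,FT))
I=manip.grab_frame('top')[:,:,::-1]; J=manip.grab_frame('scene')[:,:,::-1]
cv2.imwrite('pics/a5.png',np.hstack([cv2.resize(I[230:330,150:250],(400,400)),cv2.resize(J[220:320,400:500],(400,400))]))
```

```text
t 8.2 pos [0.4329 0.2016 0.0473] w 0.53 F [ 0.5  0.1 -2.3]
-> [-0.0013, 0.0, 0.0103, 0.0006, -0.0018, -0.0002]
```

View pics/a5.png

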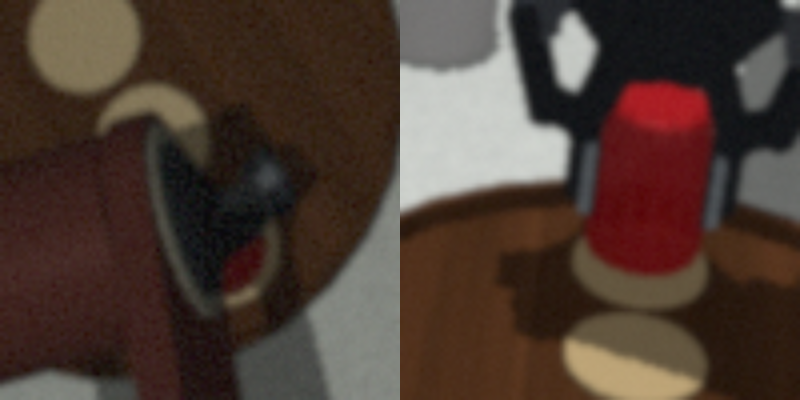

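Run:
```python
from h import *
th=np.linspace(0,2*np.pi,90)
def box(c,r,z):
    p=proj('scene',np.c_[c[0]+r*np.cos(th),c[1]+r*np.sin(th),z+0*th]); p=(p-[400,220])*4+[400+1.5,1.5]
    return p.min(0).round(0),p.max(0).round(0)
for z in (.0233,.02,.026): print('mouth',z,box((.4329,.2016),.025,z))
print('cork',box(P['red'],.029,.013))
```

```text
mouth 0.0233 (array([582., 213.]), array([698., 281.]))
mouth 0.02 (array([581., 219.]), array([697., 288.]))
mouth 0.026 (array([582., 208.]), array([699., 276.]))
cork (array([570., 224.]), array([705., 304.]))
```

step_arm([
  [-0.0005,0,0.002,0,0,0,1],
  [-0.001,0,0.004,0,0,0,1],
  [-0.001,0,0.006,0,0,0,1],
  [-0.001,0,0.007,0,0,0,1],
  [-0.001,0,0.007,0,0,0,1],
])

```text
time: 8.8
tool_pos: [0.4309, 0.2008, 0.0389]
tool_rot: [-0.0, 0.957, 0.291, -0.0]
contact_force: [-0.0, -0.3, -2.3]
gripper_width: 0.53
```

step_arm([
  [0,0,0.001,0,0,0,1],
  [0,0,0.002,0,0,0,1],
  [0,0,0.002,0,0,0,1],
  [0,0,0.002,0,0,0,1],
])

```text
time: 9.2
tool_pos: [0.4312, 0.2008, 0.0373]
tool_rot: [0.0, 0.957, 0.291, -0.0]
contact_force: [-0.2, 0.4, -3.3]
gripper_width: 0.528
```

Run:
```python
from h import *
go((*P['red'],.037,FT))
J=manip.grab_frame('scene')[:,:,::-1]
cv2.imwrite('pics/a6.png',cv2.resize(J[220:320,400:500],(600,600)))
```

```text
t 9.2 pos [0.4312 0.2008 0.0373] w 0.528 F [-0.2  0.4 -3.3]
-> [0.0005, 0.0003, 0.0003, 0.0, 0.0001, -0.0001]
```

View pics/a6.png

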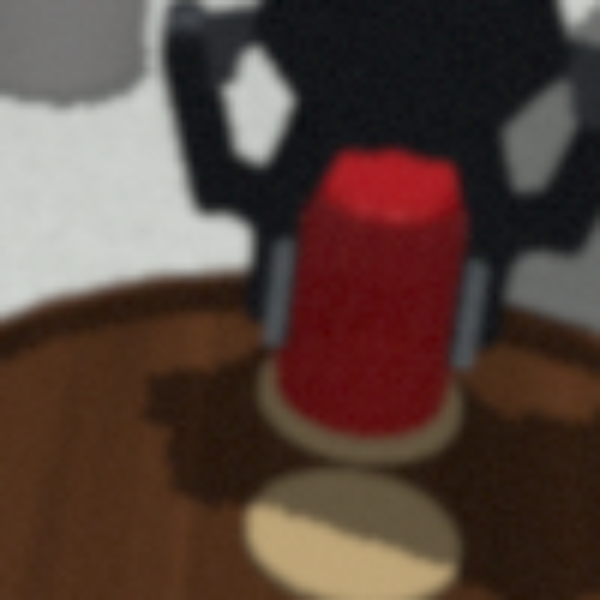

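No cork contact yet (Fz -3.3 N). Creeping down.

step_arm([
  [0,0,0.001,0,0,0,1],
  [0,0,0.001,0,0,0,1],
  [0,0,0.002,0,0,0,1],
  [0,0,0.002,0,0,0,1],
])

```text
time: 9.65
tool_pos: [0.4315, 0.2009, 0.037]
tool_rot: [0.0, 0.957, 0.291, -0.0]
contact_force: [-6.9, -2.3, 11.5]
gripper_width: 0.533
```

step_arm([
  [0,0,0.001,0,0,0,1],
  [0,0,0.001,0,0,0,1],
  [0,0,0.002,0,0,0,1],
  [0,0,0.002,0,0,0,1],
])

```text
time: 10.05
tool_pos: [0.4315, 0.2009, 0.0369]
tool_rot: [0.0, 0.957, 0.291, -0.001]
contact_force: [-13.3, -4.6, 26.2]
gripper_width: 0.532
```

Contact at TCP 0.037, exactly as expected. Relieve the force, then open.

step_arm([
  [0,0,-0.002,0,0,0,1],
  [0,0,-0.0035,0,0,0,1],
  [0,0,-0.0035,0,0,0,0.0],
  [0,0,-0.0035,0,0,0,-0.1],
  [0,0,-0.0035,0,0,0,-0.3],
  [0,0,-0.0035,0,0,0,-0.6],
  [0,0,-0.0035,0,0,0,-1],
  [0,0,-0.0035,0,0,0,-1],
  [0,0,-0.0035,0,0,0,-1],
  [0,0,-0.015,0,0,0,-1],
  [0,0,-0.04,0,0,0,-1],
  [0,0,-0.08,0,0,0,-1],
  [0,0,-0.12,0,0,0,-1],
  [0,0,-0.13,0,0,0,-1],
])

```text
time: 11.45
tool_pos: [0.4342, 0.2018, 0.1699]
tool_rot: [0.0, 0.957, 0.291, 0.005]
contact_force: [1.0, 1.1, 0.7]
gripper_width: 1.002
```

Run:
```python
from h import *
go((*G['amber'],.16,FR),(*G['amber'],.05,FR))
J=manip.grab_frame('scene')[:,:,::-1];I=manip.grab_frame('top')[:,:,::-1]
cv2.imwrite('pics/a7.png',np.hstack([cv2.resize(I[230:330,150:250],(400,400)),cv2.resize(J[220:320,400:500],(400,400))]))
```

```text
t 11.45 pos [0.4342 0.2018 0.1699] w 1.002 F [1.  1.1 0.7]
-> [-0.202, 0.4379, 0.0093, 0.006, -0.0086, -0.6127]
-> [-0.2031, 0.4376, 0.1193, 0.006, -0.0086, -0.6127]
```

View pics/a7.png

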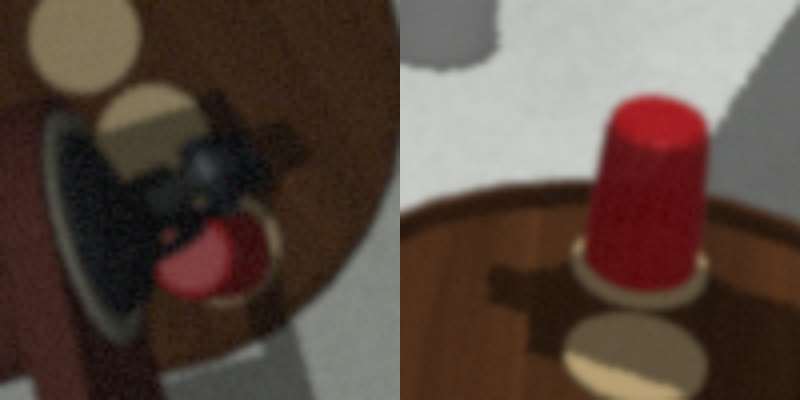

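Red stands upright on the cork. I'll measure its centring once the arm is out of the view. Moving on to amber.

step_arm([
  [-0.01,0.02,0,0,0,-0.03,-1],
  [-0.025,0.055,0,0,0,-0.08,-1],
  [-0.045,0.095,0,0,0,-0.13,-1],
  [-0.065,0.14,0,0,0,-0.2,-1],
  [-0.085,0.18,0,0,0,-0.25,-1],
  [-0.105,0.225,0,0,0,-0.31,-1],
  [-0.125,0.27,0,0,0,-0.38,-1],
  [-0.145,0.31,0,0,0,-0.44,-1],
  [-0.165,0.355,0,0,0,-0.5,-1],
  [-0.18,0.395,0,0,0,-0.56,-1],
  [-0.195,0.425,0.005,0,0,-0.6,-1],
  [-0.202,0.438,0.009,0,0,-0.613,-1],
  [-0.202,0.438,0.009,0,0,-0.613,-1],
  [-0.202,0.438,0.009,0,0,-0.613,-1],
])

```text
time: 12.95
tool_pos: [0.5059, -0.2746, 0.1524]
tool_rot: [-0.002, 0.825, 0.565, -0.0]
contact_force: [0.1, 0.5, -0.2]
gripper_width: 1.0
```

Run:
```python
from h import *
go((*G['amber'],.047,FR))
J=manip.grab_frame('scene')[:,:,::-1];I=manip.grab_frame('top')[:,:,::-1]
cv2.imwrite('pics/top8.png',I);cv2.imwrite('pics/scene8.png',J)
cv2.imwrite('pics/a8.png',np.hstack([cv2.resize(I[230:330,150:250],(400,400),interpolation=2),cv2.resize(J[220:320,400:500],(400,400),interpolation=2)]))
```

```text
t 12.95 pos [ 0.5059 -0.2746  0.1524] w 1.0 F [ 0.1  0.5 -0.2]
-> [0.0014, 0.0041, 0.1054, -0.0035, -0.0013, -0.0005]
```

View pics/a8.png

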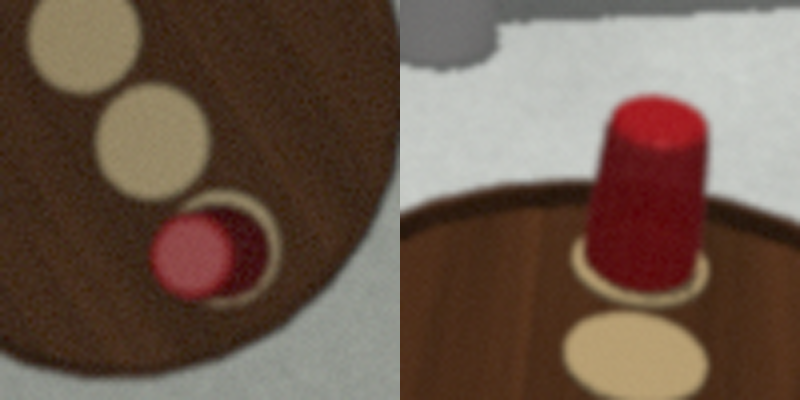

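View pics/scene8.png

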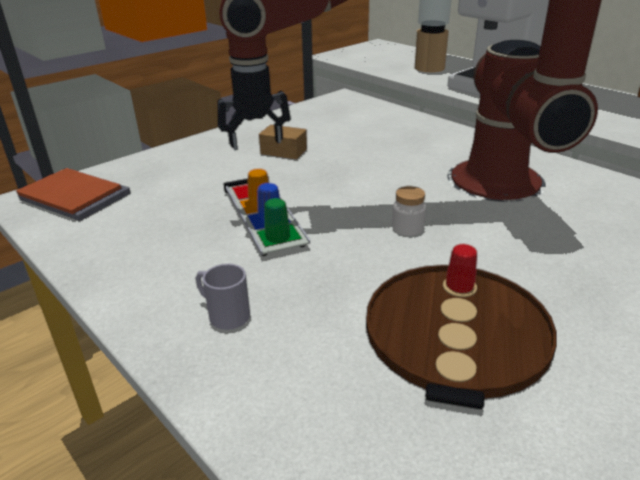

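Run:
```python
from h import *
a=np.radians(33.8); M=np.array([[np.cos(a),np.sin(a)],[-np.sin(a),np.cos(a)]])
pt=(150+(192-1.5)/4,230+(256-1.5)/4)
ps=(400+(658-401.5)/4,220+(122-1.5)/4)
for n,p in(('top',pt),('scene',ps)):
  for z in (.084,.088):
    w=ray(n,p,z)[0][:2]; print(n,z,w.round(4),'vs avg cork, along/across mm',(M@(w-P['red'])*1000).round(1))
# triangulate
def tri(p,q):
    A=[];b=[]
    for n,x in(('top',p),('scene',q)):
        C=ray(n,x,0)[0];D=ray(n,x,.5)[0]-C;D/=np.linalg.norm(D);Q=np.eye(3)-np.outer(D,D);A.append(Q);b.append(Q@C)
    return np.linalg.lstsq(np.vstack(A),np.hstack(b),rcond=None)[0]
print('tri',tri(pt,ps).round(4))
```

```text
top 0.084 [0.4304 0.1989] vs avg cork, along/across mm [-2.3 -0.8]
top 0.088 [0.4305 0.198 ] vs avg cork, along/across mm [-2.7 -1.7]
scene 0.084 [0.4262 0.1979] vs avg cork, along/across mm [-6.3  0.6]
scene 0.088 [0.4316 0.2011] vs avg cork, along/across mm [-0.1  0.3]
tri [0.4299 0.1991 0.0862]
```

Red is centred to within about 3 mm. It sits slightly towards -x along the row, so I'm nudging the grasp points for the remaining glasses to match the top-view estimates.

```bash
cat >> h.py <<'E'
G.update(amber=(.5097,-.276),blue=(.5377,-.2043),green=(.568,-.1415))
E
python3 - <<'E'
from h import *
go((*G['amber'],.047,FR))
E
```

```text
t 13.05 pos [ 0.5066 -0.2742  0.1535] w 1.002 F [ 0.2  0.8 -0.6]
-> [-0.0006, 0.0038, 0.1065, -0.0015, -0.0006, 0.0011]
```

step_arm([
  [-0.0005,0.0035,0.01,0,0,0,-1],
  [-0.0005,0.0035,0.03,0,0,0,-1],
  [-0.0005,0.0035,0.055,0,0,0,-1],
  [-0.0005,0.0035,0.08,0,0,0,-1],
  [-0.0005,0.0035,0.095,0,0,0,-1],
  [-0.0005,0.0035,0.103,0,0,0,-1],
  [-0.0005,0.0035,0.1055,0,0,0,-1],
  [-0.0005,0.0035,0.1055,0,0,0,-1],
  [-0.0005,0.0035,0.1055,0,0,0,-1],
])

```text
time: 13.95
tool_pos: [0.5109, -0.2778, 0.0501]
tool_rot: [0.001, 0.825, 0.566, 0.0]
contact_force: [-0.0, -1.1, -0.4]
gripper_width: 1.001
```

Run:
```python
from h import *
go((*G['amber'],.047,FR))
```

```text
t 13.95 pos [ 0.5109 -0.2778  0.0501] w 1.001 F [-0.  -1.1 -0.4]
-> [0.0012, -0.0018, 0.0031, 0.0022, 0.0006, 0.0003]
```

step_arm([
  [0.001,-0.001,0.003,0,0,0,-1],
  [0.001,-0.001,0.003,0,0,0,-0.3],
  [0.001,-0.001,0.003,0,0,0,-0.1],
  [0.001,-0.001,0.003,0,0,0,0.0],
  [0.001,-0.001,0.003,0,0,0,0.1],
  [0.001,-0.001,0.003,0,0,0,0.2],
  [0.001,-0.001,0.003,0,0,0,1],
  [0.001,-0.001,0.003,0,0,0,1],
  [0.001,-0.001,0.003,0,0,0,1],
  [0.001,-0.001,0.003,0,0,0,1],
])

```text
time: 14.95
tool_pos: [0.51, -0.2764, 0.0466]
tool_rot: [0.001, 0.825, 0.566, 0.0]
contact_force: [0.7, -0.2, 5.0]
gripper_width: 0.531
```

Run:
```python
from h import *
go((*P['amber'],.16,FT))
J=manip.grab_frame('scene')[:,:,::-1]
cv2.imwrite('pics/a9.png',cv2.resize(J[120:240,190:310],(500,500)))
```

```text
t 14.95 pos [ 0.51   -0.2764  0.0466] w 0.531 F [ 0.7 -0.2  5. ]
-> [0.4711, -0.2065, -0.1139, 0.0015, -0.0001, 0.6128]
```

View pics/a9.png

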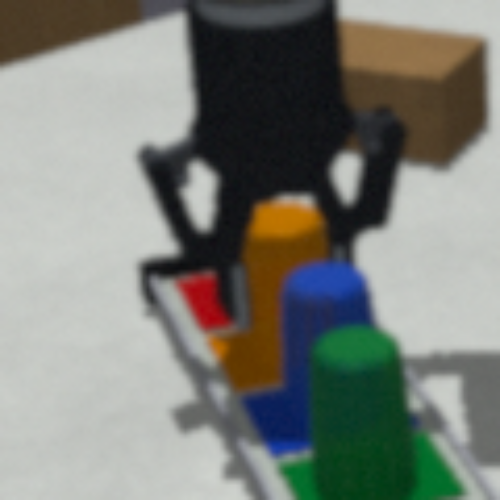

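Amber is held at 45 mm opening, the same as red was. Carrying it to its place.

step_arm([
  [0,0,-0.005,0,0,0,1],
  [0,0,-0.015,0,0,0,1],
  [0,0,-0.035,0,0,0,1],
  [0,0,-0.06,0,0,0,1],
  [0,0,-0.09,0,0,0,1],
  [0.01,-0.005,-0.11,0,0,0.02,1],
  [0.03,-0.012,-0.12,0,0,0.04,1],
  [0.06,-0.025,-0.12,0,0,0.08,1],
  [0.1,-0.043,-0.12,0,0,0.13,1],
  [0.14,-0.061,-0.12,0,0,0.18,1],
  [0.18,-0.079,-0.12,0,0,0.23,1],
  [0.22,-0.097,-0.12,0,0,0.28,1],
  [0.26,-0.115,-0.12,0,0,0.33,1],
  [0.3,-0.132,-0.12,0,0,0.38,1],
  [0.34,-0.15,-0.12,0,0,0.43,1],
  [0.38,-0.168,-0.12,0,0,0.48,1],
  [0.415,-0.182,-0.12,0,0,0.53,1],
  [0.445,-0.196,-0.12,0,0,0.58,1],
  [0.463,-0.204,-0.12,0,0,0.61,1],
  [0.471,-0.2065,-0.12,0,0,0.613,1],
])

```text
time: 17.0
tool_pos: [0.4854, 0.2394, 0.1657]
tool_rot: [-0.0, 0.956, 0.292, -0.0]
contact_force: [0.1, -0.3, -1.7]
gripper_width: 0.531
```

step_arm([
  [0,0,0,0,0,0,1],
  [0,0,0,0,0,0,1],
])

```text
time: 17.2
tool_pos: [0.4862, 0.2371, 0.1657]
tool_rot: [0.0, 0.957, 0.291, -0.0]
contact_force: [-0.2, -0.3, -1.6]
gripper_width: 0.529
```

Run:
```python
from h import *
go((*P['amber'],.037,FT))
```

```text
t 17.2 pos [0.4862 0.2371 0.1657] w 0.529 F [-0.2 -0.3 -1.6]
-> [0.0008, -0.0002, 0.1287, 0.0003, 0.0007, -0.0001]
```

step_arm([
  [0.0005,0,0.01,0,0,0,1],
  [0.0005,0,0.03,0,0,0,1],
  [0.0005,0,0.055,0,0,0,1],
  [0.0005,0,0.08,0,0,0,1],
  [0.0005,0,0.1,0,0,0,1],
  [0.0005,0,0.112,0,0,0,1],
  [0.0005,0,0.12,0,0,0,1],
  [0.0005,0,0.123,0,0,0,1],
  [0.0005,0,0.125,0,0,0,1],
  [0.0005,0,0.126,0,0,0,1],
  [0.0005,0,0.127,0,0,0,1],
  [0.0005,0,0.128,0,0,0,1],
  [0.0005,0,0.128,0,0,0,1],
])

```text
time: 18.5
tool_pos: [0.4867, 0.2382, 0.038]
tool_rot: [0.0, 0.957, 0.291, 0.0]
contact_force: [-0.4, 0.3, -0.3]
gripper_width: 0.528
```

Run:
```python
from h import *
go((*P['amber'],.037,FT))
J=manip.grab_frame('scene')[:,:,::-1]
cv2.imwrite('pics/b1.png',cv2.resize(J[220:340,400:520],(500,500)))
```

```text
t 18.5 pos [0.4867 0.2382 0.038 ] w 0.528 F [-0.4  0.3 -0.3]
-> [-0.0003, 0.0005, 0.001, 0.0001, -0.0003, -0.0]
```

View pics/b1.png

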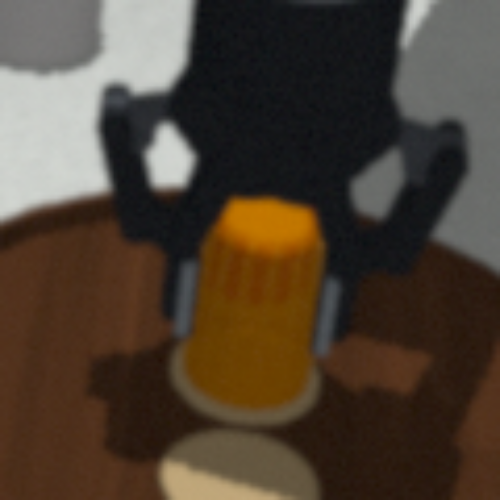

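Amber's mouth is within the cork outline (zoom ~248,410). Touch down and release.

step_arm([
  [0,0,0.001,0,0,0,1],
  [0,0,0.0015,0,0,0,1],
  [0,0,0.002,0,0,0,1],
  [0,0,0.002,0,0,0,1],
])

```text
time: 18.95
tool_pos: [0.4868, 0.2382, 0.0367]
tool_rot: [0.0, 0.957, 0.291, -0.0]
contact_force: [-3.4, -0.6, 4.9]
gripper_width: 0.533
```

step_arm([
  [0,0,-0.0005,0,0,0,1],
  [0,0,-0.0005,0,0,0,0.0],
  [0,0,-0.0005,0,0,0,-0.1],
  [0,0,-0.0005,0,0,0,-0.3],
  [0,0,-0.0005,0,0,0,-0.6],
  [0,0,-0.0005,0,0,0,-1],
  [0,0,-0.0005,0,0,0,-1],
  [0,0,-0.0005,0,0,0,-1],
  [0,0,-0.015,0,0,0,-1],
  [0,0,-0.04,0,0,0,-1],
  [0,0,-0.08,0,0,0,-1],
  [0,0,-0.115,0,0,0,-1],
  [0,0,-0.125,0,0,0,-1],
])

```text
time: 20.25
tool_pos: [0.4894, 0.2391, 0.1672]
tool_rot: [-0.0, 0.957, 0.291, 0.005]
contact_force: [0.8, 0.1, -0.6]
gripper_width: 0.999
```

Run:
```python
from h import *
go((*G['blue'],.15,FR))
```

```text
t 20.25 pos [0.4894 0.2391 0.1672] w 0.999 F [ 0.8  0.1 -0.6]
-> [-0.2066, 0.3953, 0.0163, 0.0054, -0.0082, -0.6127]
```

step_arm([
  [-0.01,0.02,0,0,0,-0.03,-1],
  [-0.025,0.05,0,0,0,-0.08,-1],
  [-0.045,0.09,0,0,0,-0.14,-1],
  [-0.065,0.13,0,0,0,-0.2,-1],
  [-0.085,0.17,0,0,0,-0.26,-1],
  [-0.105,0.21,0,0,0,-0.32,-1],
  [-0.125,0.25,0,0,0,-0.39,-1],
  [-0.145,0.29,0,0,0,-0.45,-1],
  [-0.165,0.33,0,0,0,-0.52,-1],
  [-0.185,0.365,0.005,0,0,-0.57,-1],
  [-0.199,0.388,0.01,0,0,-0.6,-1],
  [-0.204,0.397,0.016,0,0,-0.613,-1],
  [-0.204,0.397,0.016,0,0,-0.613,-1],
  [-0.204,0.397,0.016,0,0,-0.613,-1],
  [-0.204,0.397,0.016,0,0,-0.613,-1],
])

```text
time: 21.75
tool_pos: [0.538, -0.204, 0.1449]
tool_rot: [-0.0, 0.824, 0.566, 0.0]
contact_force: [0.0, 0.7, 0.4]
gripper_width: 1.001
```

Run:
```python
from h import *
J=manip.grab_frame('scene')[:,:,::-1];I=manip.grab_frame('top')[:,:,::-1]
go((*G['blue'],.047,FR))
cv2.imwrite('pics/top9.png',I);cv2.imwrite('pics/scene9.png',J)
cv2.imwrite('pics/b2.png',np.hstack([cv2.resize(I[210:310,140:240],(400,400),interpolation=2),cv2.resize(J[230:330,400:500],(400,400),interpolation=2)]))
```

```text
t 21.85 pos [ 0.5382 -0.2041  0.1452] w 1.0 F [ 0.3  0.7 -0.9]
-> [-0.0003, -0.0004, 0.0982, 0.0005, -0.0001, 0.0017]
```

View pics/b2.png

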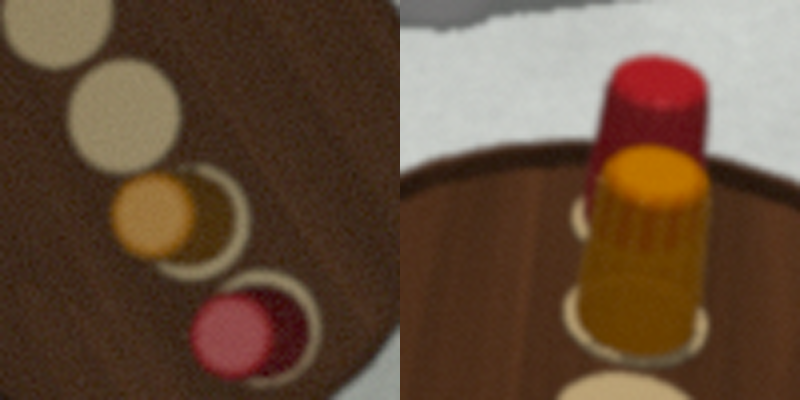

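Amber stands centred on its cork (top zoom disc ~153,216). Picking up blue.

step_arm([
  [0,0,0.01,0,0,0,-1],
  [0,0,0.03,0,0,0,-1],
  [0,0,0.055,0,0,0,-1],
  [0,0,0.08,0,0,0,-1],
  [0,0,0.092,0,0,0,-1],
  [0,0,0.098,0,0,0,-1],
  [0,0,0.099,0,0,0,-1],
  [0,0,0.099,0,0,0,-1],
  [0,0,0.099,0,0,0,-1],
])

```text
time: 22.75
tool_pos: [0.5388, -0.2057, 0.0472]
tool_rot: [0.001, 0.825, 0.566, 0.001]
contact_force: [0.2, 0.0, 0.2]
gripper_width: 0.999
```

Run:
```python
from h import *
a=np.radians(33.8); M=np.array([[np.cos(a),np.sin(a)],[-np.sin(a),np.cos(a)]])
for n,p in(('amber',(153,217)),('red',(232,335))):
    w=ray('top',(140+(p[0]-1.5)/4,210+(p[1]-1.5)/4),.087)[0][:2]; print(n,(M@(w-P[n])*1000).round(1))
go((*G['blue'],.047,FR))
```

```text
amber [ 0.1 -0.9]
red [-2.2 -1.7]
t 22.75 pos [ 0.5388 -0.2057  0.0472] w 0.999 F [0.2 0.  0.2]
-> [0.0009, -0.0016, 0.0002, 0.0024, 0.0003, 0.0003]
```

step_arm([
  [0.0005,-0.001,0.001,0,0,0,-0.3],
  [0.0005,-0.001,0.001,0,0,0,-0.1],
  [0.0005,-0.001,0.001,0,0,0,0.0],
  [0.0005,-0.001,0.001,0,0,0,0.1],
  [0.0005,-0.001,0.001,0,0,0,0.2],
  [0.0005,-0.001,0.001,0,0,0,1],
  [0.0005,-0.001,0.001,0,0,0,1],
  [0.0005,-0.001,0.001,0,0,0,1],
  [0.0005,-0.001,0.001,0,0,0,1],
])

```text
time: 23.65
tool_pos: [0.5378, -0.2048, 0.0459]
tool_rot: [0.001, 0.825, 0.566, 0.0]
contact_force: [-1.0, 0.2, 5.2]
gripper_width: 0.53
```

Run:
```python
from h import *
go((*P['blue'],.16,FT))
J=manip.grab_frame('scene')[:,:,::-1]
cv2.imwrite('pics/b3.png',cv2.resize(J[130:250,200:320],(500,500)))
```

```text
t 23.65 pos [ 0.5378 -0.2048  0.0459] w 0.53 F [-1.   0.2  5.2]
-> [0.4482, -0.1687, -0.1144, 0.0013, -0.0002, 0.6129]
```

View pics/b3.png

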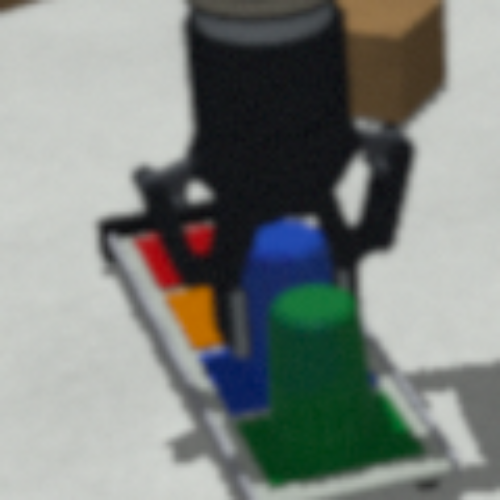

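Blue is gripped at 45 mm. Lift and carry.

step_arm([
  [0,0,-0.005,0,0,0,1],
  [0,0,-0.015,0,0,0,1],
  [0,0,-0.035,0,0,0,1],
  [0,0,-0.06,0,0,0,1],
  [0,0,-0.09,0,0,0,1],
  [0.005,-0.002,-0.11,0,0,0.01,1],
  [0.02,-0.008,-0.12,0,0,0.03,1],
  [0.05,-0.019,-0.12,0,0,0.07,1],
  [0.09,-0.034,-0.12,0,0,0.12,1],
  [0.13,-0.049,-0.12,0,0,0.17,1],
  [0.17,-0.064,-0.12,0,0,0.23,1],
  [0.21,-0.079,-0.12,0,0,0.28,1],
  [0.25,-0.094,-0.12,0,0,0.34,1],
  [0.29,-0.109,-0.12,0,0,0.39,1],
  [0.33,-0.124,-0.12,0,0,0.44,1],
  [0.37,-0.139,-0.12,0,0,0.5,1],
  [0.405,-0.152,-0.12,0,0,0.55,1],
  [0.43,-0.162,-0.12,0,0,0.59,1],
  [0.443,-0.167,-0.12,0,0,0.61,1],
  [0.448,-0.169,-0.12,0,0,0.613,1],
])

```text
time: 25.7
tool_pos: [0.5401, 0.2758, 0.1647]
tool_rot: [-0.0, 0.957, 0.292, -0.0]
contact_force: [-0.3, 0.0, -1.2]
gripper_width: 0.528
```

step_arm([
  [0,0,0,0,0,0,1],
  [0,0,0,0,0,0,1],
  [0,0,0,0,0,0,1],
])

```text
time: 26.0
tool_pos: [0.5407, 0.2734, 0.1648]
tool_rot: [0.0, 0.957, 0.29, -0.0]
contact_force: [-0.3, 0.9, -2.2]
gripper_width: 0.539
```

Run:
```python
from h import *
go((*P['blue'],.036,FT))
```

```text
t 26.0 pos [0.5407 0.2734 0.1648] w 0.539 F [-0.3  0.9 -2.2]
-> [0.0011, -0.0002, 0.1288, 0.0002, 0.0003, -0.0011]
```

step_arm([
  [0.001,0,0.01,0,0,0,1],
  [0.001,0,0.03,0,0,0,1],
  [0.001,0,0.055,0,0,0,1],
  [0.001,0,0.08,0,0,0,1],
  [0.001,0,0.1,0,0,0,1],
  [0.001,0,0.112,0,0,0,1],
  [0.001,0,0.12,0,0,0,1],
  [0.001,0,0.123,0,0,0,1],
  [0.001,0,0.125,0,0,0,1],
  [0.001,0,0.126,0,0,0,1],
  [0.001,0,0.127,0,0,0,1],
  [0.001,0,0.128,0,0,0,1],
  [0.001,0,0.128,0,0,0,1],
])

```text
time: 27.3
tool_pos: [0.5416, 0.275, 0.037]
tool_rot: [-0.0, 0.957, 0.291, 0.0]
contact_force: [0.4, 0.9, -0.8]
gripper_width: 0.527
```

Run:
```python
from h import *
go((*P['blue'],.036,FT))
J=manip.grab_frame('scene')[:,:,::-1]
cv2.imwrite('pics/b4.png',cv2.resize(J[240:360,400:520],(500,500)))
```

```text
t 27.3 pos [0.5416 0.275  0.037 ] w 0.527 F [ 0.4  0.9 -0.8]
-> [-0.0005, 0.0006, 0.001, 0.0001, -0.0004, -0.0001]
```

View pics/b4.png

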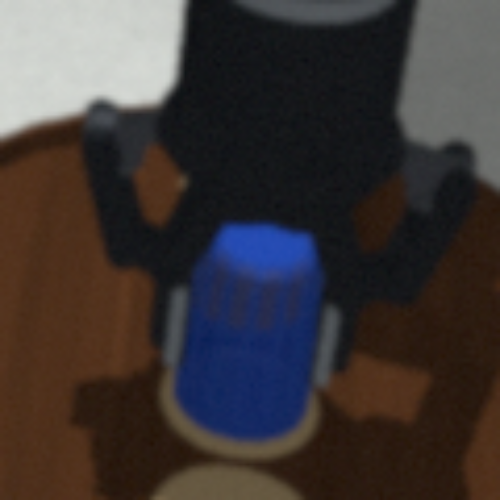

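Blue's mouth is over its cork (zoom ~240,435), with the margin even on both sides.

step_arm([
  [0,0,0.001,0,0,0,1],
  [0,0,0.0015,0,0,0,1],
  [0,0,0.002,0,0,0,1],
  [0,0,0.002,0,0,0,1],
])

```text
time: 27.75
tool_pos: [0.5417, 0.275, 0.0359]
tool_rot: [0.0, 0.957, 0.291, -0.0]
contact_force: [-2.9, -1.5, 4.5]
gripper_width: 0.534
```

step_arm([
  [0,0,-0.0005,0,0,0,1],
  [0,0,-0.0005,0,0,0,0.0],
  [0,0,-0.0005,0,0,0,-0.1],
  [0,0,-0.0005,0,0,0,-0.3],
  [0,0,-0.0005,0,0,0,-0.6],
  [0,0,-0.0005,0,0,0,-1],
  [0,0,-0.0005,0,0,0,-1],
  [0,0,-0.0005,0,0,0,-1],
  [0,0,-0.015,0,0,0,-1],
  [0,0,-0.04,0,0,0,-1],
  [0,0,-0.08,0,0,0,-1],
  [0,0,-0.115,0,0,0,-1],
  [0,0,-0.125,0,0,0,-1],
  [0,0,-0.125,0,0,0,-1],
  [0,0,-0.125,0,0,0,-1],
])

```text
time: 29.25
tool_pos: [0.5408, 0.2747, 0.1587]
tool_rot: [0.0, 0.957, 0.291, -0.001]
contact_force: [0.7, -0.2, 0.0]
gripper_width: 0.998
```

Run:
```python
from h import *
go((*G['green'],.15,FR))
```

```text
t 29.25 pos [0.5408 0.2747 0.1587] w 0.998 F [ 0.7 -0.2  0. ]
-> [-0.2089, 0.361, 0.0089, -0.0008, 0.0014, -0.6127]
```

step_arm([
  [-0.01,0.02,0,0,0,-0.03,-1],
  [-0.025,0.045,0,0,0,-0.08,-1],
  [-0.045,0.08,0,0,0,-0.14,-1],
  [-0.065,0.115,0,0,0,-0.2,-1],
  [-0.085,0.15,0,0,0,-0.26,-1],
  [-0.105,0.185,0,0,0,-0.32,-1],
  [-0.125,0.22,0,0,0,-0.38,-1],
  [-0.145,0.255,0,0,0,-0.44,-1],
  [-0.165,0.29,0,0,0,-0.5,-1],
  [-0.185,0.325,0.005,0,0,-0.56,-1],
  [-0.202,0.352,0.008,0,0,-0.6,-1],
  [-0.209,0.361,0.009,0,0,-0.613,-1],
  [-0.209,0.361,0.009,0,0,-0.613,-1],
  [-0.209,0.361,0.009,0,0,-0.613,-1],
  [-0.209,0.361,0.009,0,0,-0.613,-1],
])

```text
time: 30.75
tool_pos: [0.5681, -0.1402, 0.1498]
tool_rot: [-0.001, 0.824, 0.566, -0.0]
contact_force: [-0.4, -0.1, 0.9]
gripper_width: 0.998
```

Run:
```python
from h import *
J=manip.grab_frame('scene')[:,:,::-1];I=manip.grab_frame('top')[:,:,::-1]
go((*G['green'],.047,FR))
cv2.imwrite('pics/b5.png',np.hstack([cv2.resize(I[190:310,130:250],(400,400),interpolation=2),cv2.resize(J[130:250,200:320],(400,400),interpolation=2)]))
```

```text
t 30.85 pos [ 0.5685 -0.1403  0.1504] w 1.001 F [ 0.  -0.1 -0.2]
-> [-0.0013, 0.0001, 0.1034, -0.0006, -0.0001, 0.0016]
```

View pics/b5.png

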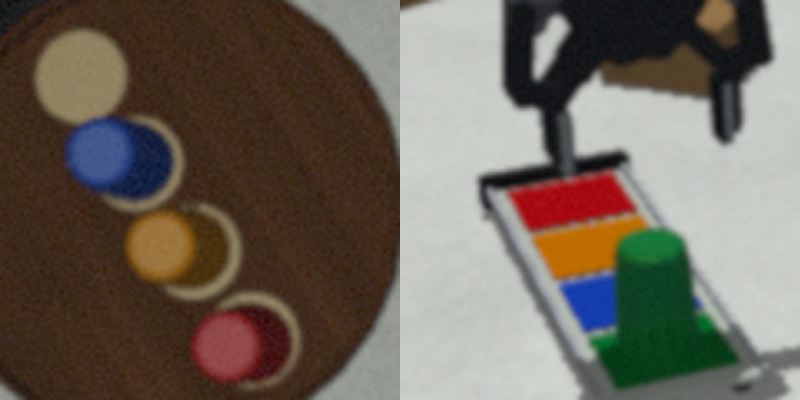

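Red, amber and blue all stand on their corks. The fingers straddle green. Descending.

step_arm([
  [-0.0005,0,0.01,0,0,0,-1],
  [-0.0005,0,0.03,0,0,0,-1],
  [-0.0005,0,0.055,0,0,0,-1],
  [-0.0005,0,0.08,0,0,0,-1],
  [-0.0005,-0.0005,0.095,0,0,0,-1],
  [-0.0005,-0.0005,0.102,0,0,0,-1],
  [-0.0005,-0.0005,0.103,0,0,0,-1],
  [-0.0005,-0.0005,0.103,0,0,0,-1],
  [-0.0005,-0.0005,0.103,0,0,0,-1],
])

```text
time: 31.75
tool_pos: [0.569, -0.142, 0.0493]
tool_rot: [0.001, 0.825, 0.566, 0.001]
contact_force: [-0.1, -0.4, -0.2]
gripper_width: 1.003
```

Run:
```python
from h import *
go((*G['green'],.047,FR))
```

```text
t 31.75 pos [ 0.569  -0.142   0.0493] w 1.003 F [-0.1 -0.4 -0.2]
-> [0.0001, -0.0011, 0.0023, 0.0026, 0.0, 0.0003]
```

step_arm([
  [0,-0.001,0.002,0,0,0,-0.3],
  [0,-0.001,0.002,0,0,0,-0.1],
  [0,-0.001,0.002,0,0,0,0.0],
  [0,-0.001,0.002,0,0,0,0.1],
  [0,-0.001,0.002,0,0,0,0.2],
  [0,-0.001,0.002,0,0,0,1],
  [0,-0.001,0.002,0,0,0,1],
  [0,-0.001,0.002,0,0,0,1],
  [0,-0.001,0.002,0,0,0,1],
])

```text
time: 32.65
tool_pos: [0.5677, -0.1415, 0.0468]
tool_rot: [0.001, 0.825, 0.566, 0.0]
contact_force: [-0.4, 0.8, 5.6]
gripper_width: 0.529
```

Run:
```python
from h import *
go((*P['green'],.16,FT))
```

```text
t 32.65 pos [ 0.5677 -0.1415  0.0468] w 0.529 F [-0.4  0.8  5.6]
-> [0.4326, -0.136, -0.1134, 0.0015, -0.0005, 0.6128]
```

step_arm([
  [0,0,-0.005,0,0,0,1],
  [0,0,-0.015,0,0,0,1],
  [0,0,-0.035,0,0,0,1],
  [0,0,-0.06,0,0,0,1],
  [0,0,-0.09,0,0,0,1],
  [0.005,-0.002,-0.11,0,0,0.01,1],
  [0.02,-0.006,-0.12,0,0,0.03,1],
  [0.05,-0.016,-0.12,0,0,0.07,1],
  [0.085,-0.027,-0.12,0,0,0.12,1],
  [0.12,-0.038,-0.12,0,0,0.17,1],
  [0.16,-0.05,-0.12,0,0,0.23,1],
  [0.2,-0.063,-0.12,0,0,0.28,1],
  [0.24,-0.075,-0.12,0,0,0.34,1],
  [0.28,-0.088,-0.12,0,0,0.39,1],
  [0.32,-0.1,-0.12,0,0,0.45,1],
  [0.355,-0.111,-0.12,0,0,0.5,1],
  [0.39,-0.122,-0.12,0,0,0.55,1],
  [0.415,-0.13,-0.12,0,0,0.59,1],
  [0.428,-0.135,-0.12,0,0,0.61,1],
  [0.433,-0.136,-0.12,0,0,0.613,1],
])

```text
time: 34.65
tool_pos: [0.5951, 0.3131, 0.1654]
tool_rot: [-0.0, 0.957, 0.292, -0.001]
contact_force: [0.1, 0.2, -2.3]
gripper_width: 0.527
```

step_arm([
  [0,0,0,0,0,0,1],
  [0,0,0,0,0,0,1],
  [0,0,0,0,0,0,1],
])

```text
time: 34.95
tool_pos: [0.5959, 0.3106, 0.1657]
tool_rot: [0.0, 0.957, 0.29, -0.0]
contact_force: [-0.2, 0.3, -2.6]
gripper_width: 0.529
```

Run:
```python
from h import *
go((*P['green'],.037,FT))
```

```text
t 34.95 pos [0.5959 0.3106 0.1657] w 0.529 F [-0.2  0.3 -2.6]
-> [0.0006, -0.0002, 0.1287, 0.0001, 0.0004, -0.0011]
```

step_arm([
  [0.0005,0,0.01,0,0,0,1],
  [0.0005,0,0.03,0,0,0,1],
  [0.0005,0,0.055,0,0,0,1],
  [0.0005,0,0.08,0,0,0,1],
  [0.0005,0,0.1,0,0,0,1],
  [0.0005,0,0.112,0,0,0,1],
  [0.0005,0,0.12,0,0,0,1],
  [0.0005,0,0.123,0,0,0,1],
  [0.0005,0,0.125,0,0,0,1],
  [0.0005,0,0.126,0,0,0,1],
  [0.0005,0,0.127,0,0,0,1],
  [0.0005,0,0.128,0,0,0,1],
  [0.0005,0,0.128,0,0,0,1],
])

```text
time: 36.25
tool_pos: [0.5964, 0.312, 0.0381]
tool_rot: [-0.0, 0.957, 0.291, 0.0]
contact_force: [0.4, -0.1, -1.5]
gripper_width: 0.536
```

Run:
```python
from h import *
go((*P['green'],.037,FT))
J=manip.grab_frame('scene')[:,:,::-1]
cv2.imwrite('pics/b6.png',cv2.resize(J[270:410,400:540],(500,500)))
```

```text
t 36.25 pos [0.5964 0.312  0.0381] w 0.536 F [ 0.4 -0.1 -1.5]
-> [-0.0006, 0.0007, 0.0011, 0.0001, -0.0004, -0.0001]
```

View pics/b6.png

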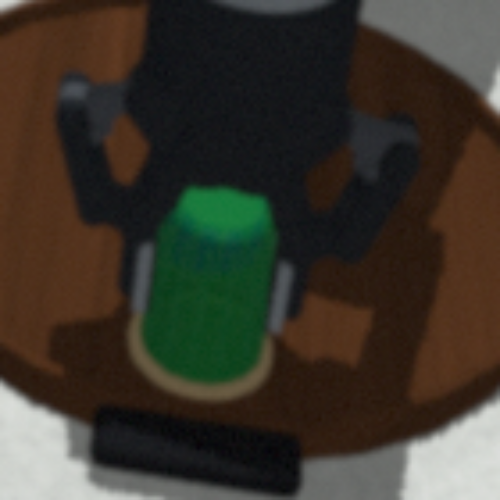

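Green's mouth is inside the cork outline (zoom ~205,380).

step_arm([
  [0,0,0.001,0,0,0,1],
  [0,0,0.0015,0,0,0,1],
  [0,0,0.002,0,0,0,1],
  [0,0,0.002,0,0,0,1],
])

```text
time: 36.7
tool_pos: [0.5964, 0.312, 0.0368]
tool_rot: [0.0, 0.957, 0.291, 0.0]
contact_force: [-2.9, -1.0, 5.9]
gripper_width: 0.532
```

Touched down. Release, lift, then swing away to clear the view.

step_arm([
  [0,0,-0.0005,0,0,0,1],
  [0,0,-0.0005,0,0,0,0.0],
  [0,0,-0.0005,0,0,0,-0.1],
  [0,0,-0.0005,0,0,0,-0.3],
  [0,0,-0.0005,0,0,0,-0.6],
  [0,0,-0.0005,0,0,0,-1],
  [0,0,-0.0005,0,0,0,-1],
  [0,0,-0.0005,0,0,0,-1],
  [0,0,-0.015,0,0,0,-1],
  [0,0,-0.04,0,0,0,-1],
  [0,0,-0.08,0,0,0,-1],
  [0,0,-0.12,0,0,0,-1],
  [0,0,-0.15,0,0,0,-1],
  [0,0,-0.16,0,0,0,-1],
])

```text
time: 38.1
tool_pos: [0.5985, 0.3129, 0.2025]
tool_rot: [-0.0, 0.957, 0.291, 0.005]
contact_force: [-0.2, -0.3, 0.5]
gripper_width: 1.0
```

step_arm([
  [-0.02,0.04,0,0,0,0,-1],
  [-0.04,0.08,0,0,0,0,-1],
  [-0.06,0.12,0,0,0,0,-1],
  [-0.08,0.16,0,0,0,0,-1],
  [-0.1,0.2,0,0,0,0,-1],
  [-0.12,0.24,0,0,0,0,-1],
  [-0.14,0.28,0,0,0,0,-1],
  [-0.16,0.32,0,0,0,0,-1],
  [-0.17,0.34,0,0,0,0,-1],
  [-0.17,0.34,0,0,0,0,-1],
  [-0.17,0.34,0,0,0,0,-1],
  [-0.17,0.34,0,0,0,0,-1],
])

```text
time: 39.3
tool_pos: [0.6437, -0.064, 0.1952]
tool_rot: [-0.0, 0.957, 0.291, -0.0]
contact_force: [0.1, 0.6, 0.6]
gripper_width: 1.004
```

Run:
```python
from h import *
J=manip.grab_frame('scene')[:,:,::-1];I=manip.grab_frame('top')[:,:,::-1]
print(manip.state()['time'],manip.state()['tool_pos'])
cv2.imwrite('pics/topf.png',I);cv2.imwrite('pics/scenef.png',J)
cv2.imwrite('pics/c1.png',np.hstack([cv2.resize(I[190:310,130:250],(400,400),interpolation=2),cv2.resize(J[240:400,380:540],(400,400),interpolation=2)]))
```

```text
39.4 [ 0.64391146 -0.06375862  0.19556149]
```

View pics/c1.png

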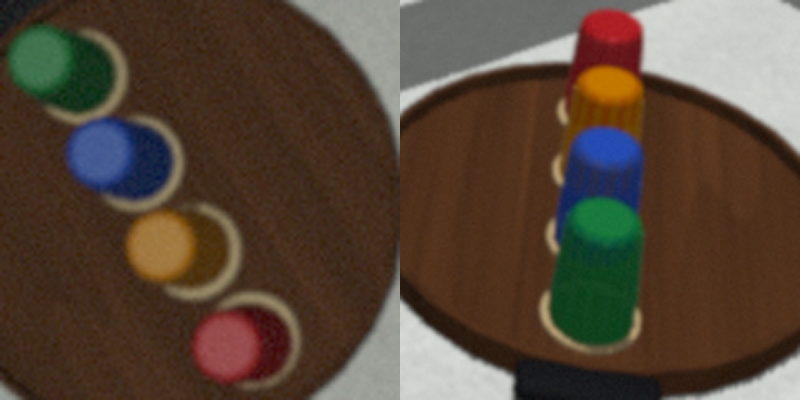

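Run:
```python
from h import *
a=np.radians(33.8); M=np.array([[np.cos(a),np.sin(a)],[-np.sin(a),np.cos(a)]])
s=120/400
for n,p,q in(('green',(41,62),(605,222)),('blue',(101,153),(607,149)),('amber',(162,246),(610,87)),('red',(228,346),(610,27))):
    w=ray('top',(130+p[0]*s,190+p[1]*s),.0875)[0][:2]; v=ray('scene',(380+(q[0]-400)*.4,240+q[1]*.4),.0875)[0][:2]
    print(n,'along/across mm top',(M@(w-P[n])*1000).round(1),'scene',(M@(v-P[n])*1000).round(1))
```

```text
green along/across mm top [-2.1 -0.8] scene [2.9 1.9]
blue along/across mm top [-1.3 -1.6] scene [3.  1.6]
amber along/across mm top [-0.6 -2.2] scene [4.9 1.8]
red along/across mm top [-3.8 -2.6] scene [1.3 0.1]
```

All four glasses are within about 5 mm of centre in both views, against a limit of 12 mm. They stand upright in the right order, and the arm is clear of everything.

```bash
python3 -c "
from plant import manip
print(manip.job_done())"
```

```text
the job is handed in; nothing more can be done
None
```

All four glasses are on the tray in reverse order, and the job was handed in at about 39 s of the 112 s allowed. Red, from the rack's black end, went to the place farthest from the handle, then amber, blue, and green nearest the handle.

- **Gripping:** The jaws closed across the row on every glass, at the same opening of about 45 mm.
- **Setting down:** I lowered each glass until the wrist felt the cork, then released it. Amber, blue and green touched at about 5–6 N. Red was pressed to about 26 N before I eased off, well under the limits.
- **Final pictures:** All four stand upright on the right corks, and the arm is well clear with the gripper open.
- **Centring:** Measured offsets are within about 4 mm in the top view and 5 mm in the scene view, against the 12 mm limit.
- **Disagreement between views:** The two cameras differ by 4–6 mm along the row. That probably comes from calibration and from reading the rounded glass tops by eye. Red is the most off-centre in the top view, at about -4 mm along the row.

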